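# Stand the hand grinder up and screw its hopper top into line

### The arm

A 6-joint arm with a two-finger parallel gripper is mounted at the origin on the work surface. World frame = base frame: x ahead of the robot, y to its left, z up, the work surface at z = 0. Lengths are in m, angles in rad, forces in N, time in s.
With the tool pointing down it reaches from about 0.4 to 0.825 m from the base axis. Payload 7 kg.
Tool frame: the origin (TCP) lies on the centre line of the jaws, within the pads' length; the fingertips stand arm.tip_reach ahead of it and the grasp point (between the pads) lies 5 mm behind it (arm.tip_reach is the distance from the TCP to the fingertips, in m); z points along the fingers, y is the line along which they close (so a half turn about z gives the same grasp; the last joint's range is limited). The gripper opens to 88 mm and grips with 3 to 60 N. Pads are 19 mm wide; open, the fingers measure 130 mm over their backs; the gripper's body (78 mm by 193 mm) begins 47 mm behind the grasp point.
Start: joints at [-0.967, 0.359, 0.012, 0, -1.224, -0.288], TCP at [0.21, -0.642, 0.241] pointing down, gripper open.
Joint ranges: [-3.07, 3.07], [-1.43, 2.12], [-1.02, 1.25], [-3.03, 1.67], [-3.05, -0], [-3.03, 3.03]. Speed limits (rad/s): [2.39, 2.39, 3.01, 3.14, 3.14, 3.14].

### API

Orientations are given as [roll, pitch, yaw] about the fixed x, y, z axes, in that order (R = Rz(yaw) Ry(pitch) Rx(roll)).
In Python, from station import status, optics, order, arm gives the robot as it stands. The module is installed in compiled form; this text tells all that it offers.
- The arm moves only by the shell command python3 -m jog 'ROWS' [FORCE]. ROWS is JSON, a list of rows, each a list of 3 entries, a list of its own where there are three numbers: the gripper command: -1 is shut, 1 is fully open, values between are in proportion, then the shift along the tool's x, y, z in mm, then the turn about the tool's z in rad. A call has 1 to 20 rows; each row is the pose to reach, as a shift and turn from the pose commanded when the call began, along the tool's axes at that moment; what a row does not reach only later rows make up. A row lasts 1/8 s, in which the tool goes at most 62.5 mm and 10.7 degrees, less where a joint would pass 70% of its speed; a pose out of reach is approached as far as the arm can. A call with a gripper value outside its range is refused whole. The fingers move at their own pace and stop on an object; FORCE is the grip in N (left out, the last holds). Time passes only in rows, so rows that repeat a pose let the fingers close. It gives the time, the measured TCP pose, the force, the opening and the grip force at its end, in the units of the state.
- status.get_state(): the state, without advancing time (a new reading comes with each control period).
- optics.grab_frame(name): name is "scene" or "top" or "wrist"; returns a dict with "color" (400x640x3 uint8, red, green, blue), "mtx" (3x3 intrinsics, pixels), "cam_to_world" (4x4, takes a point from camera to world coordinates). Camera axes: x right, y down, z forward; pixel columns grow to the right and rows downward; lengths in m; the calibration is good to about 2 mm. A picture is of the moment at which its call begins. There is no depth.
- order.job_done(): hands the job in; it is judged then, once.
The state is a dict: "t": time; "q": joint angles; "qd": joint speeds; "joint_efforts": joint torques, N m; "eef_pos": TCP position; "ee_rot": TCP orientation; "force": force on the tool from outside, world axes, zero at the start; "moment": the same for the moment, N m; "width": finger opening in m; "gripper_force": force on a finger pad.
Only numpy, scipy, OpenCV 4.12 (cv2) and the standard library are available. Lean on these libraries where they do the work, as an engineer would, in place of code of your own. Each camera call takes 0.05 s, during which the arm holds its last target. There are 200 camera calls.

### The job

The small hand coffee grinder is lying on its side on the worktop: stand it upright in the square pocket of its wooden stand, lowering it in rather than dropping it, and let go of it. Then screw the dark hopper top clockwise (seen from above) until its yellow-framed filling mouth is straight above the red stripe on the grinder's body; nothing stops it there, so do not turn it past. Leave the grinder standing fully down in the stand, and do not disturb the cezve, the glasses or the canister.

Things in the scene. Friction and masses are not known exactly. Their poses are not given: they have to be found in the camera images.
- grinder: the hand grinder, loose, ~0.46 kg, 104 mm long: square steel body 50 x 50 x 66 mm, round hopper top on it. Origin: centre of the foot's underside. z runs from foot to hopper top, x out of the face with the red stripe, y out of the next face counter-clockwise. It starts lying +y face up, axis level, 25 mm over the worktop, hopper top pointing to the robot's right (world -y, up to 0.7 rad off)
- grinder_mid (a point): point on the grinder's axis half-way up the whole grinder, 52 mm above the underside of the foot; same axes as grinder. The body proper ends 14 mm above this point
- hopper_grip (a point): grip point on the hopper top's axis, 90 mm above the foot's underside (up to 3 mm more while unscrewed). The hopper top is a dark round steel drum, 44 mm across, 36 mm high (68 to 104 mm above the foot); this point is 22 mm above its lower edge. x points to the yellow-framed filling mouth in its side (a yellow line on its flat top points there too), z along the grinder's axis
- hopper (a joint): screw angle of the hopper top on the grinder's body, rad: 0 = mouth above the red stripe, positive = counter-clockwise from above (unscrewed). Starts at 1.2 to 2.4, can turn from -1.0 to 3.0, friction about 0.12 N m, stays where left, no stop or click at 0; sinks 8 mm per clockwise turn. Only the stand keeps the body from turning along
- stand: fixed wooden stand 77 x 77 x 22 mm with a square pocket 57 x 57 mm open at the top; pocket floor 6 mm above the worktop. Origin: centre of its underside, on the worktop; x and y along its sides. The grinder's foot fits in any of the four quarter-turn ways with 3.5 mm of room on each side, so it can twist about 0.15 rad before the pocket holds it
- cezve: white ceramic cezve, 75 mm high, 76 mm wide, with a wooden handle reaching 125 mm from its axis; origin under its centre. Leave alone
- tulip1: tulip-shaped glass, 88 mm high, 60 mm wide; origin under its centre. Leave alone
- tulip2: second such glass; origin under its centre. Leave alone
- canister: blue plastic canister with a white press-button lid, 104 x 104 x 132 mm; origin under its centre. Leave alone
There are look-alikes about, which are no part of the job. What is shaped like the grinder but blue or purple is not meant.

How it is judged:
By the outcome, as a careful person would: the job done as asked, in the order asked, and still so for the second after the job is handed in, with the robot touching nothing.
It also fails if it takes over 64 s, if anything falls off the work surface, if the arm or the gripper's body presses on something with over 40 N, if the wrist force passes 120 N, or if a joint passes its speed limit or range.

## Working session

There is one attempt and no reset: what is moved stays moved. The work goes in short steps, Python scripts to look and compute and a shell command to move; the robot and the scene stay as the last step left them, time stands still between calls to the robot, and variables do not carry over. Pictures are saved under pics/ and viewed, at most 10 in all, crops included, and the job is handed in when it is done.

```bash
mkdir -p pics; cat > h.py <<'E'
import numpy as np, cv2, json
from station import status, optics, order, arm
def grab(n,f):
    d=optics.grab_frame(n); cv2.imwrite(f'pics/{f}.png',d['color'][:,:,::-1])
    np.savez(f'pics/{f}.npz',mtx=d['mtx'],T=d['cam_to_world']); return d
def ray(f,u,v):
    d=np.load(f'pics/{f}.npz'); r=np.linalg.inv(d['mtx'])@[u,v,1]; T=d['T']; r=T[:3,:3]@r
    return T[:3,3], r/np.linalg.norm(r)
def atz(f,u,v,z):
    o,r=ray(f,u,v); return o+r*(z-o[2])/r[2]
def tri(a,b):
    A=np.zeros((3,3));B=np.zeros(3);R=[ray(*a),ray(*b)]
    for o,r in R:
        P=np.eye(3)-np.outer(r,r);A+=P;B+=P@o
    p=np.linalg.solve(A,B); return p,[np.linalg.norm(np.cross(p-o,r)) for o,r in R]
def proj(f,p):
    d=np.load(f'pics/{f}.npz');T=d['T'];c=T[:3,:3].T@(np.array(p)-T[:3,3]);u=d['mtx']@c;return u[:2]/u[2]
E
python3 - <<'E'
from h import *
for n in('scene','top','wrist'):
    d=grab(n,n+'0');print(n,d['cam_to_world'].round(3).tolist(),d['mtx'][0,0])
print(status.get_state(),arm.tip_reach)
a=[cv2.imread(f'pics/{n}0.png') for n in('scene','top')]
cv2.imwrite('pics/both.png',cv2.resize(np.vstack(a),(480,600)))
E
```

```text
scene [[-0.722, 0.572, -0.389, 1.065], [0.692, 0.592, -0.414, 0.516], [-0.007, -0.568, -0.823, 1.049], [0.0, 0.0, 0.0, 1.0]] 451.7871896428616
top [[-0.011, -0.988, 0.153, 0.401], [-1.0, 0.01, -0.008, 0.043], [0.007, -0.153, -0.988, 1.311], [0.0, 0.0, 0.0, 1.0]] 462.16350836822573
wrist [[-0.311, 0.92, 0.24, 0.145], [0.95, 0.3, 0.08, -0.661], [0.001, 0.253, -0.967, 0.384], [0.0, 0.0, 0.0, 1.0]] 309.57023868045064
{'t': 0.15, 'q': array([-9.66911619e-01,  3.59219738e-01,  1.12737840e-02, -2.52656938e-04,
       -1.22411938e+00, -2.88093588e-01]), 'qd': array([ 2.17216254e-03, -2.63453319e-03,  1.54545484e-03, -2.93969737e-04,
        3.22439901e-05, -5.32319976e-05]), 'joint_efforts': array([-4.52701242e-04, -5.83273566e+01,  2.93286967e+01,  7.00116992e+00,
        8.73975892e-03, -1.11943264e-04]), 'eef_pos': array([ 0.20949202, -0.6412917 ,  0.2398419 ]), 'ee_rot': array([ 3.14030846e+00, -1.32830010e-04, -2.82588745e+00]), 'force': array([ 0.04722519, -0.13485888,  0.49143981]), 'moment': array([-0.00208311,  0.03051968,  0.05755542]), 'gripper_force': 0.0, 'width': 0.08813844422706418} 0.014
```

View pics/top0.png

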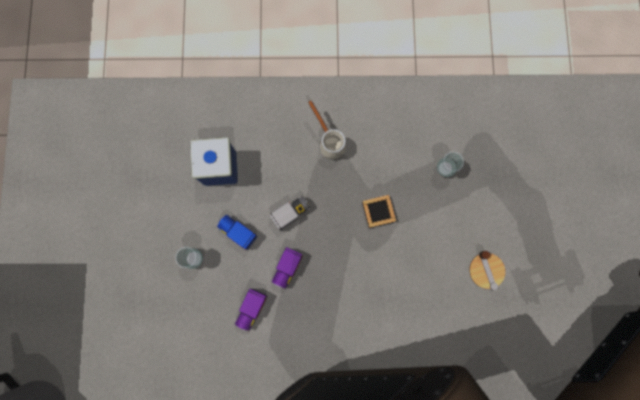

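View pics/scene0.png

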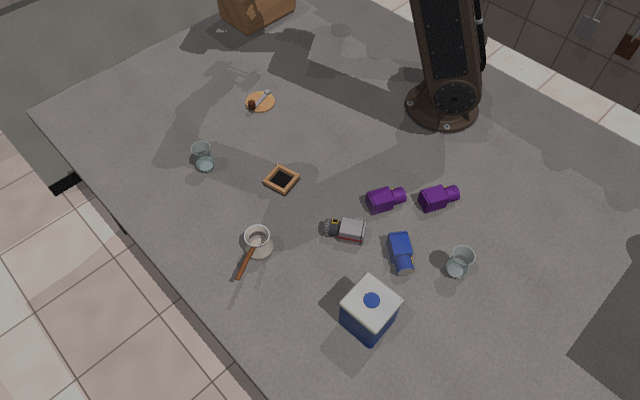

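The top view shows the grinder lying at about (290,213), with its hopper toward the lower-right-up side and the stand at (380,211). In the scene view it is at (347,230), with the red stripe on its far face, and the stand is at (281,179). I'll enlarge both views to get closer pixel positions.

```bash
python3 - <<'E'
from h import *
t=cv2.imread('pics/top0.png')[180:250,260:400];s=cv2.imread('pics/scene0.png')[160:250,250:380]
a=cv2.resize(t,None,fx=4.28,fy=4.28,interpolation=3)[:299,:600];b=cv2.resize(s[:,:],None,fx=3.3,fy=3.3,interpolation=3)
print(a.shape,b.shape)
c=np.zeros((600,600,3),np.uint8);c[:a.shape[0],:a.shape[1]]=a;c[302:302+min(b.shape[0],298),:b.shape[1]]=b[:298]
cv2.imwrite('pics/crop1.png',c)
E
```

```text
(299, 599, 3) (297, 429, 3)
```

View pics/crop1.png

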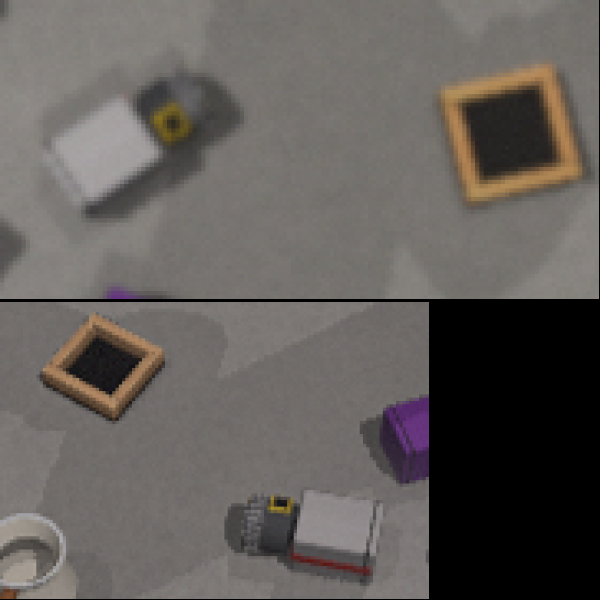

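The top crop shows the body's upper-face corners at (122,97), (162,157), (90,210) and (45,150), with the mouth frame at (172,123). The stand's corners are at (442,88), (553,66), (583,175) and (470,203). The scene crop shows the same body corners at (295,553), (303,491), (382,500) and (372,570).

```bash
python3 - <<'E'
from h import *
T=lambda u,v:('top0',260+u/4.28,180+v/4.28); S=lambda u,v:('scene0',250+u/3.3,160+(v-302)/3.3)
n=['hf','hn','fn','ff']
P=[]
for a,b in zip([(122,97),(162,157),(90,210),(45,150)],[(295,553),(303,491),(382,500),(372,570)]):
    p,e=tri(T(*a),S(*b));P.append(p);print(p.round(3),np.round(e,4))
P=np.array(P);ax=(P[0]+P[1]-P[2]-P[3])[:2];print('axis',np.degrees(np.arctan2(ax[1],ax[0])),np.linalg.norm(ax)/2,'c',P.mean(0))
print('mouth',tri(T(172,123),S(281,505)))
Q=[]
for a,b in zip([(442,88),(553,66),(583,175),(470,203)],[(115,412),(41,373),(93,316),(163,352)]):
    p,e=tri(T(*a),S(*b));Q.append(p);print(p.round(3),np.round(e,4),atz(*T(*a),.022).round(3),atz(*S(*b),.022).round(3))
print(np.mean(Q,0))
for k in('cezve',(333,143)),('tul',(450,165)),('tul2',(190,258)),('can',(211,158)):
    print(k[0],atz('top0',*k[1],.08).round(3))
E
```

```text
[0.609 0.124 0.028] [0.0026 0.0026]
[0.568 0.095 0.042] [0.0004 0.0004]
[0.532 0.144 0.045] [0.0032 0.0032]
[0.575 0.175 0.024] [0.003 0.003]
axis -54.8900519200318 0.060944509353880974 c [0.57094394 0.13431515 0.03482785]
mouth (array([0.58985683, 0.08985678, 0.03953618]), [np.float64(0.0018584652290247977), np.float64(0.001858465229024869)])
[ 0.614 -0.087  0.014] [0.0038 0.0038] [ 0.615 -0.09   0.022] [ 0.616 -0.08   0.022]
[ 0.63  -0.164  0.011] [0.0017 0.0017] [ 0.629 -0.164  0.022] [ 0.634 -0.155  0.022]
[ 0.556 -0.181  0.012] [0.0024 0.0024] [ 0.556 -0.181  0.022] [ 0.559 -0.172  0.022]
[ 0.539 -0.106  0.013] [0.0017 0.0017] [ 0.539 -0.106  0.022] [ 0.542 -0.099  0.022]
[ 0.58464527 -0.13445035  0.01247622]
cezve [ 0.767 -0.004  0.08 ]
tul [ 0.702 -0.324  0.08 ]
tul2 [0.456 0.379 0.08 ]
can [0.728 0.33  0.08 ]
```

```bash
python3 -m jog '[[1,[-600,570,0],-1.868],[1,[-600,570,0],-1.868],[1,[-600,570,0],-1.868],[1,[-600,570,0],-1.868],[1,[-600,570,0],-1.868],[1,[-600,570,0],-1.868],[1,[-600,570,0],-1.868],[1,[-600,570,0],-1.868],[1,[-600,570,0],-1.868],[1,[-600,570,0],-1.868],[1,[-600,570,0],-1.868],[1,[-600,570,0],-1.868],[1,[-600,570,0],-1.868],[1,[-600,570,0],-1.868],[1,[-600,570,0],-1.868],[1,[-600,570,0],-1.868],[1,[-600,570,0],-1.868],[1,[-600,570,0],-1.868]]' && python3 - <<'E'
from h import *
grab('wrist','w1'); print(status.get_state()['q'])
E
```

```text
t: 2.4
eef_pos: [0.6027, 0.0857, 0.241]
ee_rot: [-3.141, -0.0, -0.959]
force: [-0.4, 0.6, 0.3]
width: 0.0873
gripper_force: 0.0
[ 4.61899328e-01  2.50273651e-01 -1.40630423e-01 -2.61615547e-05
 -1.17927233e+00  1.50191691e-01]
```

View pics/w1.png

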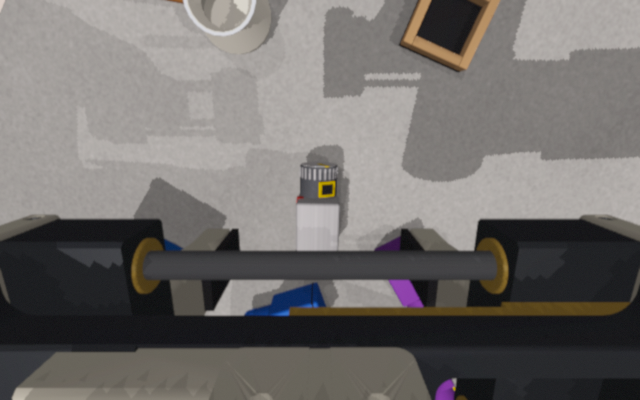

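The wrist view shows the grinder with its axis along the image column. The body edges are at columns 298 and 339, the body's hopper-side edge at row 203, the hopper end near row 163, and the mouth at (327,189).

```bash
python3 - <<'E'
from h import *
T=lambda u,v:('top0',260+u/4.28,180+v/4.28)
for a,b in [((298,203),(122,97)),((339,203),(162,157))]:
    print(tri(('w1',*a),T(*b)), atz('w1',*a,.05).round(4))
print('edges lower',atz('w1',298,245,.05),atz('w1',338,245,.05))
e=status.get_state();p=e['eef_pos'];y=e['ee_rot'][2]
X=np.array([np.cos(y),np.sin(y)]);Y=np.array([np.sin(y),-np.cos(y)])
for n,q in('bl',atz('w1',298,203,.05)),('br',atz('w1',339,203,.05)),('ll',atz('w1',298,245,.05)),('lr',atz('w1',338,245,.05)),('end',atz('w1',320,163,.04)):
    d=q[:2]-p[:2];print(n,(X@d*1e3).round(1),(Y@d*1e3).round(1))
for k in [(403,43),(462,70)]: print('stand',atz('w1',*k,.022))
E
```

```text
(array([0.6071125 , 0.12079235, 0.05072577]), [np.float64(0.0008182730288262682), np.float64(0.0008182730288262352)]) [0.6075 0.1217 0.05  ]
(array([0.56839794, 0.09545041, 0.04466258]), [np.float64(0.0007790516235895982), np.float64(0.0007790516235895558)]) [0.5698 0.0952 0.05  ]
edges lower [0.57905405 0.16373299 0.05      ] [0.54092372 0.13692477 0.05      ]
bl -26.6 -24.5
br -26.6 21.6
ll -77.4 -25.4
lr -77.4 21.3
end 17.1 0.2
stand [ 0.6124082  -0.08306932  0.022     ]
stand [ 0.54255218 -0.09911062  0.022     ]
```

```bash
python3 -m jog '[[1,[-1,-2,60],0],[1,[-1,-2,120],0],[1,[-1,-2,175],0],[1,[-1,-2,205],0],[1,[-1,-2,221],0],[1,[-1,-2,221],0],[-1,[-1,-2,221],0],[-1,[-1,-2,221],0],[-1,[-1,-2,221],0],[-1,[-1,-2,221],0],[-1,[-1,-2,221],0],[-1,[-1,-2,221],0]]' 10
```

```text
t: 3.95
eef_pos: [0.604, 0.0884, 0.0197]
ee_rot: [3.141, -0.0, -0.958]
force: [-0.4, 0.1, 1.8]
width: 0.044
gripper_force: 10.0
```

```bash
python3 -m jog '[[-1,[-2,0,-8],0],[-1,[-5,0,-16],0],[-1,[-9,0,-23],0],[-1,[-14,0,-30],0],[-1,[-19,0,-37],0],[-1,[-24,0,-43],0],[-1,[-30,0,-49],0],[-1,[-37,0,-54],0],[-1,[-44,0,-58],0],[-1,[-51,0,-62],0],[-1,[-58,0,-66],0],[-1,[-65,0,-70],0],[-1,[-65,0,-75],0],[-1,[-65,0,-75],0]]' && python3 - <<'E'
from h import *
grab('wrist','w2');grab('scene','s2');grab('top','t2')
p=proj('s2',status.get_state()['eef_pos']);u,v=p.astype(int);print(p)
a=cv2.resize(cv2.imread('pics/s2.png')[v-50:v+70,u-60:u+60],(500,500),interpolation=3)
cv2.imwrite('pics/crop2.png',a)
E
```

```text
t: 5.7
eef_pos: [0.5668, 0.1419, 0.095]
ee_rot: [-3.141, -0.0, -0.958]
force: [-0.3, -0.0, -4.4]
width: 0.0436
gripper_force: 10.0
[356.29129827 216.76768835]
```

View pics/crop2.png

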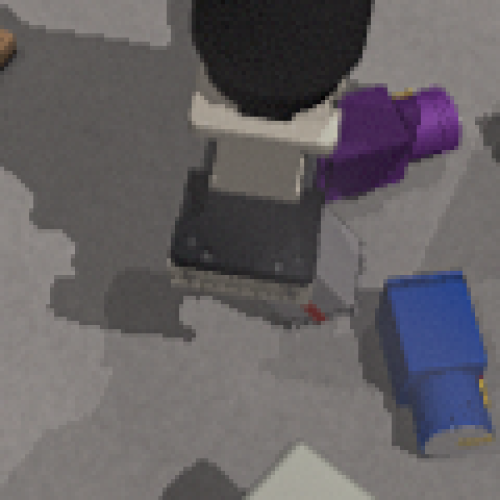

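```bash
python3 - <<'E'
from h import *
s=status.get_state();p=s['eef_pos'];y=s['ee_rot'][2]
X=np.array([np.cos(y),np.sin(y),0]);Y=np.array([np.sin(y),-np.cos(y),0]);Z=np.array([0,0,1.])
g=p+[0,0,.005]
for t in(0,.2,.4,.6,.8):
    a=np.cos(t)*Z+np.sin(t)*X; b=np.cos(t)*X-np.sin(t)*Z   # axis up; up-face normal = -b
    for h in(91,25):
        print(t,h,[((proj('s2',g-a*h/1e3+b*i*.025+Y*j*.025)-[296,166])*4.167).round().astype(int).tolist() for i,j in((-1,-1),(-1,1),(1,1),(1,-1))])
E
```

```text
0 91 [[275, 324], [286, 258], [209, 246], [197, 311]]
0 25 [[284, 270], [295, 202], [215, 189], [202, 257]]
0.2 91 [[304, 324], [314, 257], [237, 253], [226, 319]]
0.2 25 [[292, 267], [303, 198], [223, 195], [211, 262]]
0.4 91 [[331, 320], [340, 253], [266, 257], [255, 323]]
0.4 25 [[299, 262], [309, 194], [233, 199], [221, 267]]
0.6 91 [[355, 313], [364, 245], [295, 258], [285, 325]]
0.6 25 [[303, 257], [313, 188], [243, 203], [231, 270]]
0.8 91 [[376, 303], [384, 235], [322, 256], [313, 323]]
0.8 25 [[305, 251], [316, 182], [254, 205], [243, 273]]
```

The body still hangs about 0.6 rad off vertical, because pad friction holds it. I'll move clear of the blue look-alike and roll it upright over its foot edge on the table, using a lighter grip.

```bash
python3 -m jog '[[-1,[40,0,0],0],[-1,[60,0,0],0],[-1,[60,0,8],0],[-1,[60,0,13],0],[-1,[54,0,11],0],[-1,[48,0,10],0],[-1,[42,0,9],0],[-1,[36,0,8],0],[-1,[30,0,8],0],[-1,[24,0,8],0],[-1,[18,0,8],0],[-1,[12,0,9],0],[-1,[7,0,9],0],[-1,[3,0,10],0],[-1,[2,0,10],0],[-1,[2,0,10],0]]' 6 && python3 - <<'E'
from h import *
grab('wrist','w3');grab('scene','s3')
s=status.get_state();print(s['force'],s['moment'])
p=proj('s3',s['eef_pos']);u,v=p.astype(int);print(p)
a=cv2.resize(cv2.imread('pics/s3.png')[v-50:v+70,u-60:u+60],(500,500),interpolation=3)
cv2.imwrite('pics/crop3.png',a)
y=s['ee_rot'][2]
X=np.array([np.cos(y),np.sin(y),0]);Y=np.array([np.sin(y),-np.cos(y),0]);Z=np.array([0,0,1.])
g=s['eef_pos']+[0,0,.005]
for t in(-.2,0,.2,.4,.6):
    A=np.cos(t)*Z+np.sin(t)*X; b=np.cos(t)*X-np.sin(t)*Z
    for h in(91,25):
        print(t,h,[((proj('s3',g-A*h/1e3+b*i*.025+Y*j*.025)-[u-60,v-50])*4.167).round().astype(int).tolist() for i,j in((-1,-1),(-1,1),(1,1),(1,-1))])
E
```

```text
t: 7.85
eef_pos: [0.5679, 0.1401, 0.0847]
ee_rot: [-3.141, -0.0, -0.958]
force: [0.2, -0.2, -2.9]
width: 0.0436
gripper_force: 6.0
[-0.43077595  1.18197067 -2.56037257] [0.02102903 0.13593354 0.05535463]
[355.23864992 218.83842427]
-0.2 91 [[246, 321], [257, 255], [183, 235], [171, 301]]
-0.2 25 [[274, 273], [285, 205], [208, 184], [195, 251]]
0 91 [[275, 324], [285, 257], [209, 245], [197, 311]]
0 25 [[284, 270], [294, 202], [215, 190], [202, 257]]
0.2 91 [[304, 323], [313, 256], [237, 252], [226, 318]]
0.2 25 [[292, 267], [302, 199], [223, 195], [211, 262]]
0.4 91 [[330, 319], [340, 252], [266, 256], [255, 322]]
0.4 25 [[298, 262], [309, 194], [233, 199], [221, 267]]
0.6 91 [[354, 312], [363, 245], [294, 257], [284, 324]]
0.6 25 [[303, 257], [313, 188], [243, 203], [231, 270]]
```

View pics/crop3.png

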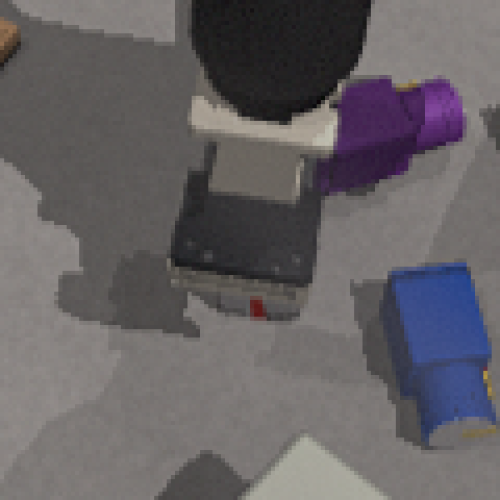

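Tilt is now about 0.2 rad: foot corner at (305,318) against about (275,324) for upright. I'll finish righting it and release it onto the table, where it settles flat.

```bash
python3 -m jog '[[-1,[-5,0,1],0],[-1,[-10,0,2],0],[-1,[-15,0,2],0],[-1,[-17,0,2],0],[-0.3,[-17,0,2],0],[1,[-17,0,2],0],[1,[-17,0,2],0],[1,[-17,0,2],0],[1,[-17,0,2],0],[1,[-17,0,-20],0],[1,[-17,0,-75],0],[1,[-57,0,-135],0],[1,[-107,0,-145],0],[1,[-107,0,-145],0],[1,[-107,0,-145],0]]' 6 && python3 - <<'E'
from h import *
grab('wrist','w4');grab('top','t4');grab('scene','s4')
a=cv2.imread('pics/w4.png')[0:300,100:540]
b=cv2.resize(cv2.imread('pics/s4.png')[170:270,280:420],None,fx=2.5,fy=2.5,interpolation=3)
c=np.zeros((560,440,3),np.uint8);c[:300]=a;c[305:555,:350]=b
cv2.imwrite('pics/crop4.png',c)
E
```

```text
t: 9.82
eef_pos: [0.5059, 0.2276, 0.2295]
ee_rot: [3.141, 0.0, -0.957]
force: [-0.0, 0.2, -0.6]
width: 0.0877
gripper_force: 0.0
```

View pics/crop4.png

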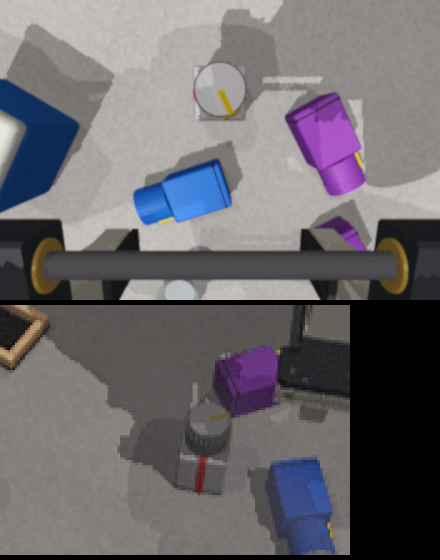

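The grinder stands upright: wrist disc centre at (319,90), scene disc centre at about (363.6,216.8), yellow line pointing down-right and stripe to the left. That puts the screw angle at about 2.0 rad.

```bash
python3 - <<'E'
from h import *
p,e=tri(('w4',319,90),('s4',363.6,216.8));print(p,e)
s=status.get_state();q=s['eef_pos'];y=s['ee_rot'][2]
X=np.array([np.cos(y),np.sin(y)]);Y=np.array([np.sin(y),-np.cos(y)])
for P in(p,atz('w4',319,90,.1065)):
    d=P[:2]-q[:2];print(X@d,Y@d)
g=cv2.cvtColor(cv2.imread('pics/w4.png'),cv2.COLOR_BGR2GRAY)[50:140,280:360]
cv2.imwrite('pics/crop5.png',cv2.resize(cv2.imread('pics/w4.png')[50:140,280:360],None,fx=6,fy=6,interpolation=3))
E
```

```text
[0.55724608 0.1562199  0.1010504 ] [np.float64(0.0006219137222303273), np.float64(0.000621913722230437)]
0.08690343398606702 -0.0012606753327885874
0.08708524657554896 -0.0011787525776019165
```

View pics/crop5.png

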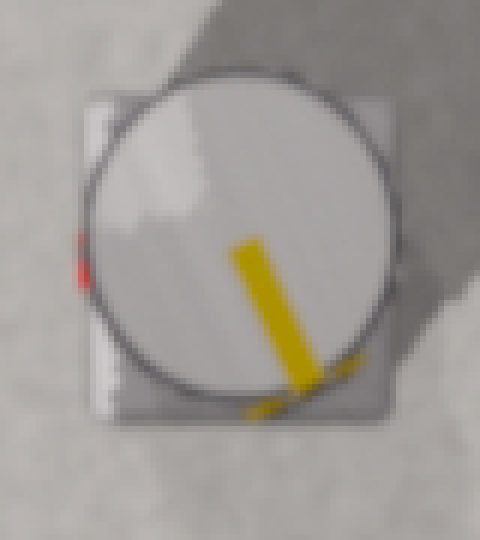

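The body sides are parallel to the tool axes, with the line running from (245,245) to (312,388), so the screw angle is about 2.01 rad. Next I pick it up by the drum.

```bash
python3 -m jog '[[1,[60,-1,20],0],[1,[87,-1,60],0],[1,[87,-1,105],0],[1,[87,-1,135],0],[1,[87,-1,143],0],[1,[87,-1,143],0],[-1,[87,-1,143],0],[-1,[87,-1,143],0],[-1,[87,-1,143],0],[-1,[87,-1,143],0],[-1,[87,-1,143],0],[-1,[87,-1,120],0],[-1,[87,-1,80],0],[-1,[87,-1,40],0],[-1,[87,-1,40],0]]' 25; python3 - <<'E'
from h import *
s=status.get_state();q=s['eef_pos'];y=s['ee_rot'][2];print(q,y,s['force'],s['moment'])
X=np.array([np.cos(y),np.sin(y)]);Y=np.array([np.sin(y),-np.cos(y)])
yn=-1.358;Xn=np.array([np.cos(yn),np.sin(yn)])
d=np.array([.585,-.135])-.10*Xn-q[:2];print(X@d,Y@d)
E
```

```text
t: 11.85
eef_pos: [0.5584, 0.1578, 0.1924]
ee_rot: [-3.136, -0.0, -0.958]
force: [-1.4, -0.6, -5.3]
width: 0.0438
gripper_force: 25.0
[0.55836157 0.15775068 0.19238799] -0.9575235120204768 [-1.36364236 -0.61766747 -5.29833429] [-0.04466497  0.27799497  0.05777538]
0.16264648985402283 0.10772197207593105
```

```bash
python3 -m jog '[[-1,[40,27,0],0.1],[-1,[82,54,0],0.2],[-1,[122,81,0],0.3],[-1,[163,108,0],0.4],[-1,[163,108,0],0.4],[-1,[163,108,0],0.4],[-1,[163,108,0],0.4]]' && python3 - <<'E'
from h import *
grab('wrist','w5'); s=status.get_state();print(s['eef_pos'],s['ee_rot'],s['q'])
c=proj('w5',[.585,-.135,.022]);print(c)
cv2.imwrite('pics/crop6.png',cv2.resize(cv2.imread('pics/w5.png')[0:270,190:450],None,fx=2.2,fy=2.2,interpolation=3))
E
```

```text
t: 12.72
eef_pos: [0.5622, -0.0377, 0.1888]
ee_rot: [3.14, 0.0, -1.357]
force: [-0.2, 0.2, -4.2]
width: 0.0438
gripper_force: 25.0
[ 0.56231233 -0.03754941  0.18906372] [ 3.14090142e+00  2.06808420e-04 -1.35631888e+00] [ 2.80420812e-01  2.16986562e-01 -3.09952860e-01 -2.91327813e-04
 -1.04453303e+00 -6.57968750e-02]
[317.64643066  80.58408698]
```

View pics/crop6.png

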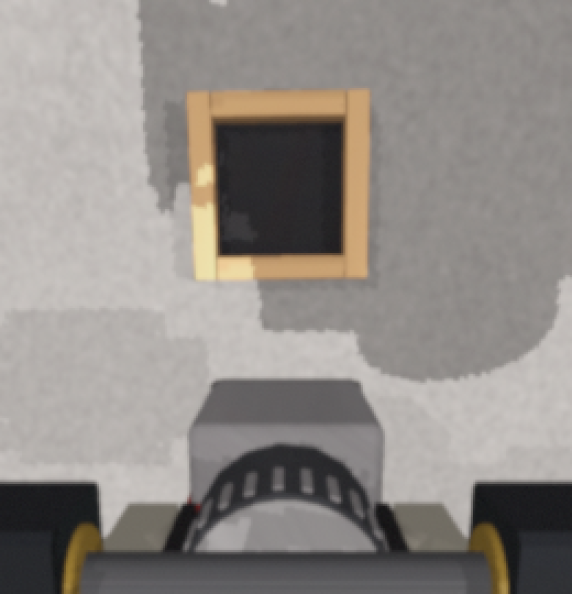

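The stand's top-face corners are at crop (188,92), (369,89), (367,277) and (195,279), square with the tool to about 0.015 rad. The held body's foot edge is (213,380)–(360,380) and its top edge (190,424)–(383,424).

```bash
python3 - <<'E'
from h import *
s=status.get_state();q=s['eef_pos'];y=s['ee_rot'][2]
X=np.array([np.cos(y),np.sin(y)]);Y=np.array([np.sin(y),-np.cos(y)])
W=lambda u,v:('w5',190+u/2.2,v/2.2)
def rel(P):
    d=P[:2]-q[:2];return np.array([X@d,Y@d])*1e3
C=[rel(atz(*W(*c),.022)) for c in((188,92),(369,89),(367,277),(195,279))]
I=[rel(atz(*W(*c),.022)) for c in((214,122),(345,122),(344,255),(217,256))]
print(np.round(C,1),np.mean(C,0));print(np.round(I,1),np.mean(I,0))
zt=q[2]+.005
for h in(.086,.089,.092):
    print(h,[rel(atz(*W(*c),zt-h)).round(1) for c in((213,380),(360,380))],[rel(atz(*W(*c),zt-h+.066)).round(1) for c in((190,424),(383,424))])
E
```

```text
[[133.5 -40.1]
 [134.7  35.4]
 [ 58.3  36.9]
 [ 57.4 -39.7]] [95.97631435 -1.89047021]
[[122.  -29.6]
 [122.   25.6]
 [ 67.8  26.4]
 [ 67.3 -29.7]] [94.75998357 -1.78426561]
0.086 [array([ 27.1, -23.8]), array([27.1, 25.4])] [array([ 28. , -22.6]), array([28. , 23.8])]
0.089 [array([ 26.6, -24.1]), array([26.6, 25.7])] [array([ 27.3, -23. ]), array([27.3, 24.2])]
0.092 [array([ 26. , -24.4]), array([26. , 26.1])] [array([ 26.6, -23.4]), array([26.6, 24.7])]
```

```bash
python3 -m jog '[[-1,[45,-2.5,0],-0.014],[-1,[94,-2.5,0],-0.014],[-1,[94,-2.5,25],-0.014],[-1,[94,-2.5,50],-0.014],[-1,[94,-2.5,66],-0.014],[-1,[94,-2.5,74],-0.014],[-1,[94,-2.5,77],-0.014],[-1,[94,-2.5,80],-0.014],[-1,[94,-2.5,83],-0.014],[-1,[94,-2.5,86],-0.014],[-1,[94,-2.5,89],-0.014],[-1,[94,-2.5,91],-0.014],[-1,[94,-2.5,93],-0.014],[-1,[94,-2.5,93],-0.014]]'
```

```text
t: 14.52
eef_pos: [0.5847, -0.1298, 0.0964]
ee_rot: [3.141, 0.0, -1.344]
force: [-0.3, 0.2, -4.5]
width: 0.0437
gripper_force: 25.0
```

```bash
python3 -m jog '[[-1,[0,0,1],0],[-1,[0,0,2],0],[-1,[0,0,3],0],[-1,[0,0,4],0],[-1,[0,0,4],0]]'
```

```text
t: 15.15
eef_pos: [0.585, -0.1301, 0.0932]
ee_rot: [-3.141, -0.001, -1.344]
force: [-1.7, -1.0, 2.6]
width: 0.0437
gripper_force: 25.0
```

```bash
python3 -m jog '[[-0.6,[0,0,0],0],[-0.2,[0,0,0],0],[0.3,[0,0,0],0],[1,[0,0,0],0],[1,[0,0,0],0],[1,[0,0,-40],0],[1,[0,0,-95],0],[1,[-50,0,-135],0],[1,[-92,0,-135],0],[1,[-92,0,-135],0],[1,[-92,0,-135],0]]' && python3 - <<'E'
from h import *
grab('wrist','w6');grab('scene','s6'); s=status.get_state();print(s['eef_pos'],s['ee_rot'],s['q'])
u,v=proj('w6',[.585,-.131,.06]).astype(int);print(u,v)
u2,v2=proj('s6',[.585,-.131,.06]).astype(int);print(u2,v2)
a=cv2.resize(cv2.imread('pics/w6.png')[max(0,v-60):v+60,u-60:u+60],(480,480),interpolation=3)
b=cv2.resize(cv2.imread('pics/s6.png')[v2-35:v2+35,u2-23:u2+23],(315,480),interpolation=3)
cv2.imwrite('pics/crop7.png',np.hstack([a,b]))
E
```

```text
t: 16.52
eef_pos: [0.5641, -0.04, 0.2275]
ee_rot: [3.142, 0.0, -1.343]
force: [-0.1, 0.7, -0.1]
width: 0.0881
gripper_force: 0.0
[ 0.56409183 -0.04073114  0.22712781] [ 3.14083584e+00 -3.23110302e-05 -1.34441245e+00] [ 2.73910743e-01  1.89540725e-01 -2.52823071e-01 -4.07146001e-06
 -1.12919002e+00 -4.75251331e-02]
319 88
279 168
```

View pics/crop7.png

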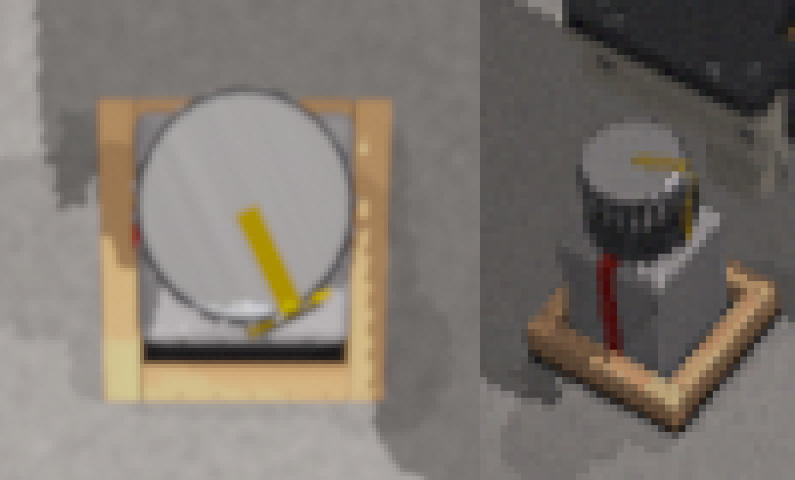

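The grinder is upright and fully in the pocket, with the line running from (248,212) to (288,303) in the left crop, the stripe at left (136,235), and the disc centre at about (245,205). My 10 views are used up, so from here I measure by image code only.

```bash
python3 - <<'E'
from h import *
s=status.get_state();q=s['eef_pos'];y=s['ee_rot'][2]
X=np.array([np.cos(y),np.sin(y)]);Y=np.array([np.sin(y),-np.cos(y)])
W=lambda u,v:('w6',319-60+u/4,88-60+v/4)
def rel(P):
    d=P[:2]-q[:2];return np.array([X@d,Y@d])*1e3
a,b=[rel(atz(*W(*c),.1126)) for c in((248,212),(288,303))];print(a,b,'line ang(tool x->y)',np.degrees(np.arctan2(*(b-a)[::-1])))
print('disc',rel(atz(*W(245,205),.1126)),'w/o',rel(atz(*W(245,205),.116)))
print('body near edge',rel(atz(*W(150,340),.072)),rel(atz(*W(348,340),.072)))
# colour check
im=cv2.imread('pics/w6.png');h=cv2.cvtColor(im,cv2.COLOR_BGR2HSV)[28:148,259:379]
ym=cv2.inRange(h,(20,150,80),(32,255,255));rm=cv2.inRange(h,(0,150,80),(6,255,255))|cv2.inRange(h,(174,150,80),(180,255,255))
n,l,st,c=cv2.connectedComponentsWithStats(ym);print(st[1:],(c[1:]*4).round())
n,l,st,c=cv2.connectedComponentsWithStats(rm);print(st[1:],(c[1:]*4).round())
E
```

```text
[93.4244124   0.91601925] [76.2859582   8.98519896] line ang(tool x->y) 154.78786151183576
disc [94.71806519  0.3220733 ] w/o [94.34008484  0.31533745]
body near edge [ 69.58003596 -21.69709576] [69.66748197 24.52244459]
[[ 60  52  15  27 140]
 [ 78  73   4   3   9]
 [ 64  80   4   3   6]] [[269. 261.]
 [316. 295.]
 [263. 325.]]
[[33 57  1  1  1]] [[132. 228.]]
```

```bash
python3 -m jog '[[1,[50,0,0],0],[1,[94.5,0,20],0],[1,[94.5,0,75],0],[1,[94.5,0,120],0],[1,[94.5,0,135],0],[1,[94.5,0,135],0],[-1,[94.5,0,135],0],[-1,[94.5,0,135],0],[-1,[94.5,0,135],0],[-1,[94.5,0,135],0],[-1,[94.5,0,135],0]]' 30; python3 -m jog '[[-1,[0,0,0.2],0.15],[-1,[0,0,0.4],0.3],[-1,[0,0,0.6],0.45],[-1,[0,0,0.8],0.6],[-1,[0,0,1],0.75],[-1,[0,0,1.2],0.9],[-1,[0,0,1.4],1.05],[-1,[0,0,1.6],1.2],[-1,[0,0,1.8],1.35],[-1,[0,0,2],1.5],[-1,[0,0,2.2],1.65],[-1,[0,0,2.4],1.8],[-1,[0,0,2.4],1.85],[-1,[0,0,2.4],1.85]]'; python3 -c "
from h import *;s=status.get_state();print(s['moment'],s['q'][5],s['eef_pos'])"
```

```text
t: 18.0
eef_pos: [0.5854, -0.1322, 0.0928]
ee_rot: [-3.141, -0.0, -1.344]
force: [-0.4, 0.4, 1.3]
width: 0.0434
gripper_force: 30.2
t: 19.75
eef_pos: [0.5862, -0.1326, 0.0906]
ee_rot: [-3.141, 0.002, 3.09]
force: [1.4, -2.5, 1.9]
width: 0.0436
gripper_force: 30.0
[-1.00093032 -0.79011375 -0.00792118] -1.7256284887241653 [ 0.58620475 -0.13263774  0.09064514]
```

```bash
python3 -m jog '[[-0.4,[0,0,0],0],[0.3,[0,0,0],0],[1,[0,0,0],0],[1,[0,0,0],0],[1,[0,0,-40],0],[1,[0,0,-95],0],[1,[-55,0,-140],0],[1,[-110,0,-160],0],[1,[-150,0,-160],0],[1,[-150,0,-160],0],[1,[-150,0,-160],0],[1,[-150,0,-160],0]]'; cat > meas.py <<'E'
import sys
from h import *
f=sys.argv[1]; grab('wrist',f);grab('scene',f+'s')
im=cv2.imread(f'pics/{f}.png');h=cv2.cvtColor(im,cv2.COLOR_BGR2HSV)
u,v=proj(f,[.586,-.1326,.09]).astype(int);print('expect',u,v)
s=status.get_state();q=s['eef_pos'];y=s['ee_rot'][2];print(q,y)
x0,y0=u-60,max(0,v-70)
h=h[y0:v+70,u-60:u+60]
for n,m in('Y',cv2.inRange(h,(18,130,70),(34,255,255))),('R',cv2.inRange(h,(0,130,60),(7,255,255))|cv2.inRange(h,(172,130,60),(180,255,255))):
    k,l,st,c=cv2.connectedComponentsWithStats(m)
    for i in range(1,k):
        if st[i,4]<4: continue
        pts=np.argwhere(l==i)[:,::-1]+[x0,y0]
        d=cv2.fitLine(pts.astype(np.float32),cv2.DIST_L2,0,.01,.01).ravel()
        print(n,st[i]+[x0,y0,0,0,0],(c[i]+[x0,y0]).round(1),d[:2].round(3))
E
python3 meas.py w7; python3 - <<'E'
import cv2
im=cv2.imread('pics/w7.png');print(im.shape)
E
```

```text
t: 21.25
eef_pos: [0.7343, -0.14, 0.2505]
ee_rot: [3.142, 0.0, 3.089]
force: [0.1, 0.0, 0.6]
width: 0.0876
gripper_force: 0.0
expect 317 22
[ 0.73454789 -0.14002135  0.25099632] 3.089575171884452
Y [318  14  15  27 135] [324.8  27.2] [0.406 0.914]
Y [319  38  21  15  90] [328.4  45.5] [ 0.875 -0.484]
R [319  51   9  17 108] [322.9  59.2] [ 0.11  -0.994]
(400, 640, 3)
```

```bash
cat > ang.py <<'E'
from h import *
def ang(f,yc,yd,tip,rc,rd,rtop,ztop=.109,C=None):
    yd=np.array(yd)*np.sign(yd[1]);rd=np.array(rd)*np.sign(rd[1])
    pt=lambda c,d,r:np.array(c)+d*(r-c[1])/d[1]
    a=atz(f,*pt(yc,yd,tip-26),ztop);b=atz(f,*pt(yc,yd,tip),ztop)
    L=b-a;tL=np.arctan2(L[1],L[0]);s=atz(f,*pt(rc,rd,rtop),.072)
    u=np.array([np.cos(tL),np.sin(tL)])
    Cl=b[:2]-.021*u  # centre if tip at r=21
    d=s[:2]-Cl;tS=np.arctan2(d[1],d[0]);w=lambda x:(x+np.pi)%(2*np.pi)-np.pi
    print('line',tL,'len',np.linalg.norm(L),'C',Cl,'stripe r',np.linalg.norm(d),'ang',tS,'hopper',w(tL-tS))
E
python3 - <<'E'
from ang import *
ang('w7',(324.8,27.2),(.406,.914),40.5,(322.9,59.2),(.11,-.994),51)
for z in(.084,.09): print('frame',atz('w7',328.4,45.5,z))
# disc centre by Hough / edges
g=cv2.cvtColor(cv2.imread('pics/w7.png'),cv2.COLOR_BGR2GRAY)[0:90,270:370]
print(cv2.HoughCircles(cv2.resize(g,None,fx=4,fy=4,interpolation=3),cv2.HOUGH_GRADIENT,1,100,param1=100,param2=20,minRadius=80,maxRadius=115))
print(proj('w7',[.586,-.1326,.109]))
E
```

```text
line 0.4088880224610973 len 0.02187574365087088 C [ 0.58556777 -0.1310922 ] stripe r 0.020349257368160387 ang 0.14797195085314746 hopper 0.2609160716079497
frame [ 0.60352742 -0.12392664  0.084     ]
frame [ 0.60474208 -0.12414933  0.09      ]
[[[198.5  62.5 104.5]
  [209.5 229.5  94.6]
  [325.5 197.5  90.2]]]
[317.83606703  16.24798938]
```

```bash
python3 -m jog '[[1,[60,0,0],0],[1,[120,0,0],0],[1,[150,0,20],0],[1,[150,0,75],0],[1,[150,0,125],0],[1,[150,0,160],0],[1,[150,0,160],0],[-1,[150,0,160],0],[-1,[150,0,160],0],[-1,[150,0,160],0],[-1,[150,0,160],0],[-1,[150,0,160],0],[-1,[150,0,160.1],0.09],[-1,[150,0,160.2],0.18],[-1,[150,0,160.2],0.18],[-1,[150,0,160.2],0.18]]'; python3 -m jog '[[-0.4,[0,0,0],0],[0.3,[0,0,0],0],[1,[0,0,0],0],[1,[0,0,0],0],[1,[0,0,-40],0],[1,[0,0,-95],0],[1,[-55,0,-140],0],[1,[-110,0,-160],0],[1,[-145,0,-160],0],[1,[-145,0,-160],0],[1,[-145,0,-160],0],[1,[-145,0,-160],0]]'; python3 meas.py w8
```

```text
t: 23.35
eef_pos: [0.5855, -0.1325, 0.0902]
ee_rot: [-3.141, 0.0, 2.911]
force: [0.5, -1.7, 2.1]
width: 0.0434
gripper_force: 30.0
t: 24.85
eef_pos: [0.7257, -0.1654, 0.2503]
ee_rot: [3.142, 0.0, 2.91]
force: [0.1, 0.5, 0.0]
width: 0.0875
gripper_force: 0.0
expect 318 29
[ 0.72592566 -0.16538059  0.25072752] 2.90973881860317
Y [318  21  15  27 134] [324.9  34.3] [0.404 0.915]
Y [319  44  20  15  86] [328.2  51.7] [ 0.873 -0.487]
R [323  55   9  17 104] [327.   62.8] [ 0.16  -0.987]
```

```bash
cat >> ang.py <<'E'
def tool(f,y,q,px,z):
    d=atz(f,*px,z)[:2]-q[:2]
    return np.array([np.cos(y)*d[0]+np.sin(y)*d[1],np.sin(y)*d[0]-np.cos(y)*d[1]])*1e3
E
python3 - <<'E'
from ang import *
for f,y,q,ly,fr,rd,rv in(('w7',3.0896,(.73455,-.14002),(324.8,27.2),(328.4,45.5),(322.9,59.2),.11),('w8',2.9097,(.72593,-.16538),(324.9,34.3),(328.2,51.7),(327.,62.8),.16)):
    a=tool(f,y,q,(ly[0]-5.3,ly[1]-12),.109);b=tool(f,y,q,(ly[0]+5.3,ly[1]+12),.109)
    print(f,'line',a,b,np.arctan2(b[1]-a[1],a[0]-b[0]))
    print(' frame',tool(f,y,q,fr,.087),' stripe top',tool(f,y,q,(rd[0]+rv*7,rd[1]-7),.072),'bot',tool(f,y,q,(rd[0]-rv*7,rd[1]+7),.024),'mid',tool(f,y,q,rd,.048))
    # edges: disc row profile & body sides
    g=cv2.imread(f'pics/{f}.png').astype(int)
    v=int(fr[1])
    for r in(int(ly[1]-10),int(ly[1]),v+6,v+9):print(r,g[r,284:360,1].tolist())
E
```

```text
w7 line [149.51151508   1.06599067] [131.43368139   9.99173127] 0.45862667896890413
 frame [131.06958916   9.18283653]  stripe top [128.24223611   5.08760224] bot [122.80841476   4.03293052] mid [126.02549437   4.61812619]
17 [164, 164, 160, 150, 146, 143, 135, 129, 139, 128, 165, 202, 210, 210, 210, 211, 211, 210, 210, 210, 210, 210, 210, 210, 210, 210, 210, 210, 211, 210, 210, 208, 203, 192, 190, 190, 190, 190, 191, 194, 202, 207, 209, 208, 208, 208, 209, 209, 209, 208, 207, 208, 209, 208, 208, 208, 208, 207, 205, 190, 140, 138, 172, 181, 182, 182, 177, 164, 160, 159, 157, 157, 157, 158, 160, 161]
27 [126, 126, 126, 124, 113, 77, 39, 38, 70, 101, 99, 82, 107, 161, 198, 209, 210, 210, 210, 210, 211, 210, 210, 210, 210, 210, 210, 210, 209, 206, 206, 208, 210, 210, 210, 208, 206, 198, 188, 188, 190, 190, 190, 191, 198, 206, 208, 208, 208, 208, 208, 209, 209, 208, 206, 202, 181, 138, 127, 156, 167, 165, 171, 177, 181, 182, 182, 182, 174, 155, 152, 154, 156, 158, 158, 157]
51 [106, 104, 104, 110, 116, 120, 124, 126, 125, 125, 123, 110, 92, 107, 120, 127, 125, 112, 108, 106, 107, 107, 10
[... 1584 characters left out ...]
58]
57 [111, 109, 105, 110, 117, 119, 124, 127, 128, 127, 126, 121, 100, 62, 44, 69, 100, 119, 128, 129, 121, 112, 109, 108, 108, 108, 107, 104, 97, 93, 92, 90, 87, 84, 79, 75, 84, 95, 83, 60, 37, 17, 22, 24, 28, 35, 58, 98, 125, 123, 114, 102, 92, 85, 78, 72, 71, 70, 70, 70, 69, 70, 70, 66, 53, 35, 33, 47, 70, 103, 143, 163, 176, 180, 187, 192]
60 [109, 107, 106, 108, 109, 114, 118, 122, 126, 127, 127, 126, 125, 111, 77, 49, 70, 101, 118, 126, 126, 116, 110, 109, 109, 110, 109, 111, 111, 109, 109, 108, 108, 108, 108, 110, 105, 98, 88, 67, 42, 33, 31, 28, 30, 29, 31, 44, 65, 70, 69, 69, 70, 70, 71, 70, 69, 69, 69, 68, 68, 66, 59, 51, 66, 104, 141, 168, 185, 190, 192, 193, 193, 192, 192, 191]
```

```bash
python3 -m jog '[[1,[60,0,0],0],[1,[120,0,0],0],[1,[145,0,20],0],[1,[145,0,75],0],[1,[145,0,125],0],[1,[145,0,160],0],[1,[145,0,160],0],[-1,[145,0,160],0],[-1,[145,0,160],0],[-1,[145,0,160],0],[-1,[145,0,160],0],[-1,[145,0,160],0],[-1,[145,0,160.1],0.05],[-1,[145,0,160.1],0.09],[-1,[145,0,160.1],0.09],[-1,[145,0,160.1],0.09]]'; python3 -m jog '[[-0.4,[0,0,0],0],[0.3,[0,0,0],0],[1,[0,0,0],0],[1,[0,0,0],0],[1,[0,0,-40],0],[1,[0,0,-95],0],[1,[-50,23,-140],-0.15],[1,[-100,45,-160],-0.3],[1,[-132,60,-160],-0.43],[1,[-132,60,-160],-0.43],[1,[-132,60,-160],-0.43],[1,[-132,60,-160],-0.43]]'; python3 meas.py w9; python3 - <<'E'
from h import *
g=cv2.imread('pics/w9.png').astype(int)
for r in(18,26,34,60,64,68,72):print(r,g[r,280:362,1].tolist())
E
```

```text
t: 26.95
eef_pos: [0.5853, -0.1324, 0.09]
ee_rot: [-3.141, -0.0, 2.82]
force: [-0.7, -0.9, 2.5]
width: 0.0437
gripper_force: 30.0
t: 28.45
eef_pos: [0.7288, -0.1172, 0.2502]
ee_rot: [3.142, -0.0, -3.034]
force: [0.6, -0.0, -0.4]
width: 0.0877
gripper_force: 0.0
expect 318 28
[ 0.72901347 -0.11730109  0.25050555] -3.0342177986516776
Y [318  22   6  28 130] [320.2  35.1] [0.027 1.   ]
Y [309  51  24   7  82] [320.7  53.4] [ 0.999 -0.052]
R [316  57   8  15 112] [319.3  63.7] [ 0.053 -0.999]
18 [115, 119, 138, 143, 141, 139, 139, 139, 138, 138, 137, 138, 146, 151, 133, 163, 200, 209, 209, 209, 209, 209, 209, 210, 210, 209, 209, 210, 210, 209, 209, 209, 209, 209, 209, 209, 209, 209, 209, 210, 210, 209, 209, 210, 210, 210, 209, 209, 209, 210, 210, 209, 209, 209, 210, 210, 209, 207, 208, 207, 207, 206, 205, 205, 192, 147, 136, 165, 179, 181, 181, 180, 173, 153, 151, 154, 156, 157, 158, 158, 159, 159]
26 [119, 118, 116, 122, 127, 132, 137, 137, 137, 137, 134, 119, 89, 109, 133, 147, 190, 207, 209, 209, 210, 209, 210, 209, 210, 210, 209, 209, 209, 209, 209, 209, 209, 209, 209, 209, 208, 203,
[... 1438 characters left out ...]
35, 167, 178, 182, 186, 186, 182, 178, 164, 120, 71, 62, 64, 67, 66, 66, 65, 66, 65, 66, 66, 66, 64, 62, 62, 62, 61, 56, 35, 9, 10, 8, 7, 6, 16, 40, 61, 66, 68, 67, 66, 67, 67, 68, 68, 67, 67, 67, 67, 67, 67, 67, 70, 65, 41, 28, 31, 33, 40, 61, 107, 148, 159, 160, 163, 164, 164, 162, 161, 157, 158, 159, 157, 156]
72 [165, 155, 131, 120, 119, 120, 121, 123, 133, 155, 173, 178, 179, 180, 180, 181, 180, 164, 109, 49, 35, 35, 35, 37, 36, 36, 37, 36, 37, 37, 37, 38, 39, 39, 38, 38, 35, 40, 43, 51, 61, 74, 81, 81, 84, 92, 96, 104, 118, 134, 141, 142, 143, 147, 150, 153, 157, 163, 164, 166, 167, 168, 169, 175, 185, 188, 189, 189, 189, 189, 189, 190, 190, 190, 190, 190, 189, 180, 161, 154, 155, 154]
```

The mouth is now about 0.06 rad short of the stripe: line at +0.03, frame at +0.03 and stripe at −0.03 from the view axis. I'll make the last small turn and check it.

```bash
python3 -m jog '[[1,[60,0,0],0],[1,[120,0,0],0],[1,[145,0,20],0],[1,[145,0,75],0],[1,[145,0,125],0],[1,[145,0,160],0],[1,[145,0,160],0],[-1,[145,0,160],0],[-1,[145,0,160],0],[-1,[145,0,160],0],[-1,[145,0,160],0],[-1,[145,0,160],0],[-1,[145,0,160],0.03],[-1,[145,0,160],0.06],[-1,[145,0,160],0.06],[-1,[145,0,160],0.06]]'; python3 -m jog '[[-0.4,[0,0,0],0],[0.3,[0,0,0],0],[1,[0,0,0],0],[1,[0,0,0],0],[1,[0,0,-40],0],[1,[0,0,-95],0],[1,[-55,0,-140],0],[1,[-110,0,-160],0],[1,[-145,0,-160],0],[1,[-145,0,-160],0],[1,[-145,0,-160],0],[1,[-145,0,-160],0]]'; python3 meas.py w10; python3 - <<'E'
from h import *
g=cv2.imread('pics/w10.png').astype(int)
for r in(18,26,34,64,68):print(r,g[r,286:304,1].tolist(),g[r,336:352,1].tolist())
E
```

```text
t: 30.55
eef_pos: [0.5857, -0.1326, 0.09]
ee_rot: [3.142, 0.001, -3.094]
force: [0.7, 2.1, 3.2]
width: 0.0435
gripper_force: 30.0
t: 32.05
eef_pos: [0.7295, -0.126, 0.2501]
ee_rot: [-3.142, -0.0, -3.094]
force: [-0.0, -0.1, -0.7]
width: 0.0875
gripper_force: 0.0
expect 318 28
[ 0.72964776 -0.12591911  0.25052184] -3.0938609203966845
Y [318  22   6  29 131] [320.3  35.7] [0.033 0.999]
Y [309  51  24   7  87] [320.3  53.7] [ 0.998 -0.064]
R [317  57   8  16 106] [320.7  64.2] [0.042 0.999]
18 [165, 165, 165, 165, 165, 164, 160, 145, 127, 162, 201, 209, 210, 210, 210, 210, 210, 210] [208, 207, 208, 207, 207, 206, 206, 206, 193, 149, 142, 169, 180, 181, 181, 173]
26 [139, 137, 138, 131, 109, 71, 64, 104, 132, 148, 189, 207, 209, 210, 210, 210, 209, 209] [207, 208, 207, 207, 207, 206, 205, 199, 173, 126, 134, 170, 181, 182, 181, 180]
34 [135, 135, 128, 126, 123, 113, 79, 59, 87, 112, 112, 109, 147, 186, 205, 210, 210, 210] [207, 207, 207, 207, 201, 180, 130, 95, 124, 155, 156, 167, 175, 180, 181, 181]
64 [122, 119, 116, 116, 117, 121, 123, 125, 125, 124, 115, 92, 75, 71, 70, 71, 70, 70] [69, 69, 68, 68, 67, 69, 70, 69, 54, 35, 27, 36, 59, 108, 153, 167]
68 [119, 118, 116, 121, 136, 133, 133, 136, 137, 137, 138, 133, 111, 76, 65, 67, 65, 67] [67, 67, 66, 66, 69, 74, 76, 79, 82, 92, 109, 132, 155, 162, 167, 173]
```

Line, frame and stripe now agree to within about 0.02 rad, the grinder is seated, and the gripper is clear. I'm handing the job in.

```bash
python3 -c "
from station import order;print(order.job_done())"
```

```text
the job is handed in; nothing more can be done
None
```

I handed the job in at about 32 s: the grinder stands in its stand, released, with the hopper mouth above the red stripe to within about 0.02 rad by camera measurement; the arm stayed clear of the cezve, glasses and canister, though I took no last picture of them.

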